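# Clamp the bolt jar and unscrew its lid

## Robot

A 6-joint arm with a two-finger parallel gripper is mounted at the origin on the work surface. World frame = base frame: x ahead of the robot, y to its left, z up, the work surface at z = 0. Lengths are in mm, angles in rad, forces in N, time in s.
With the tool pointing down it reaches from about 350 to 875 mm from the base axis. Payload 4.2 kg.
Tool frame: the origin (TCP) lies between the finger pads; the fingertips stand 25 mm ahead of it and the grasp point (between the pads) lies 6 mm ahead of it; z points along the fingers, y is the line along which they close (so a half turn about z gives the same grasp; the last joint's range is limited). The gripper opens to 85 mm and grips with 20 to 120 N. Pads are 22 mm wide; open, the fingers measure 114 mm over their backs; the gripper's body (76 mm by 85 mm) begins 54 mm behind the grasp point. The pads swing forward as they close: fully open they stand 13 mm farther back than shut.
Start: joints at [1.584, 0.385, 0.008, 0, -1.194, -0.259], TCP at [152.051, 606.201, 256.312] pointing down, gripper open.
Joint ranges: [-3.14, 3.14], [-1.21, 2.06], [-1.07, 1.41], [-3.16, 2.05], [-2.99, -0.16], [-3.1, 3.1]. Speed limits (rad/s): [2.79, 2.79, 3.14, 3.14, 3.14, 3.14].

## Interface

Orientations are given as a unit quaternion [x, y, z, w].
In Python, from bench import arm gives the robot as it stands.
- The arm moves only by the shell command python3 -m pendant 'ROWS'. ROWS is JSON, a list of rows, each a list of 7 numbers: the shift along the tool's x, y, z in m, then the turn, a rotation vector about the tool's x, y, z in degrees, then the finger opening in m, from 0 to 0.0854. In form: [[x, y, z, wx, wy, wz, fingers], ...]. A call has 1 to 12 rows; each row shifts and turns the commanded pose from where the row before left it, along the tool's axes as they then stand; what a row does not reach is not made up. A row lasts 1/10 s, in which the tool goes at most 50 mm and 8.59 degrees, less where a joint would pass 70% of its speed; a pose out of reach is approached as far as the arm can. A call is refused whole if a number of a shift passes 0.05 or a number of a turn 8.59, either way. A call with a gripper value outside its range is refused whole. The fingers move at their own pace and stop on an object; the grip force is fixed at half the most. Time passes only in rows, so rows that do not move let the fingers close. It gives the time, the measured TCP pose, the force, the opening and the grip force at its end, in the units of the state.
- arm.read_state(): the state, without advancing time (a new reading comes with each control period).
- arm.get_image(name): name is "side" or "top"; returns a dict with "image" (480x640x3 uint8, red, green, blue), "fx", "fy", "cx", "cy" (pixels), "xyz" and "rotation" of the camera in the world. Camera axes: x right, y down, z forward; pixel columns grow to the right and rows downward; lengths in mm; the calibration is good to about 2 mm. A picture is of the moment at which its call begins. There is no depth.
- arm.job_done(): hands the job in; it is judged then, once.
The state is a dict: "clock": time; "joints": joint angles; "joint_vel": joint speeds; "joint_efforts": joint torques, N m; "position": TCP position; "ee_rot": TCP orientation; "contact_force": force on the tool from outside, world axes, zero at the start; "wrist_torque": the same for the moment, N m; "gripper_width": finger opening in mm; "grasp_force": force on a finger pad.
Only numpy, scipy, OpenCV 4.12 (cv2) and the standard library are available. Lean on these libraries where they do the work, as an engineer would, in place of code of your own. Each camera call takes 0.05 s, during which the arm holds its last target. There are 200 camera calls.

## Task

Brace the glass jar of spare bolts by pressing the sprung lever of its clamp down until it latches and stays down by itself. Then unscrew the jar's tight lid anticlockwise, stop turning as soon as the thread lets go, and lift the lid straight up. Finish still holding the lid level in the gripper, centred one to three centimetres above the jar's open mouth and not turned any further, with the jar still clamped upright and nothing else pushed aside.

Things in the scene. Friction and masses are not known exactly. Their poses are not given: they have to be found in the camera images.
- stand: Jar clamp fixed to the shelf: plywood plate 130 x 215 x 10 mm thick with two slanted aluminium plates forming a V (top 55 mm above the shelf) on the -y side of the jar, and rubber pad, hinge posts (top 62 mm) and lever on its +y side. Origin: underside of the plate, on the axis of the clamped jar; z up.
- lever (a joint): Clamp lever angle, rad: 0 = up, sloping 52 degrees up and outwards to the stand's +y; grows as its outer end is pressed down; 0.95 = level, its stop. Let go before about 0.75 it springs back; beyond, it snaps to 0.95 and stays (latched). Takes up to about 10 N, e.g. straight down with closed fingertips 155 mm from the stand's origin along its +y.
- lever_paddle (a point): Middle of the upper face of the paddle (30 mm wide, 34 long, 10 thick) at the lever's outer end, 106 mm from the hinge axis. Up: about 157 mm from the jar's axis, 138 mm above the shelf; latched: 201 mm and 52 mm.
- lever_hinge (a point): Middle of the lever's hinge axis: 95 mm from the stand's origin along its +y, 52 mm above the shelf; the axis is parallel to the stand's x.
- jar_seat (a point): Top of the base plate, 10 mm above the shelf, where the clamped jar's underside is centred. Before clamping the jar stands loose up to 5 mm to its +y side; latching the lever pushes it into the V and grips it with about 20 N.
- jar: Loose glass jar with bolts in it, 72 mm in diameter, 0.35 kg, standing on the stand's plate. Origin: centre of its underside; z up. Shoulder slopes from 60 to 70 mm above the origin, then a neck 41 mm in diameter. Its yaw is arbitrary: its x axis points to one of the two gaps (180 degrees apart) of its two-start right-hand thread.
- jar_mouth (a point): Centre of the jar's rim, 90 mm above the jar's origin. A black sprung seal ring in the mouth stands 2 mm above the rim under the lid, 7.5 mm when the lid is off.
- lid: Steel screw lid with a fluted rim, 62 mm in diameter, 21 mm high, 40 g. Origin: centre of its lower edge, 74 mm above the jar's origin when screwed on; z up. Two lugs inside lie along its x and -x. Screwed on, its x axis is 0.65 to 1.2 rad anticlockwise (from above) of the jar's x; it is tight: turning takes about 0.4 N m. Let go part way, it stays as turned.
- lid_top (a point): Centre of the lid's top. The lid lets go when its x axis is about 2.85 rad anticlockwise of the jar's x (1.65 to 2.2 rad of turning, usually two grasps), having risen 2.5 mm; it then springs up 2 mm more and lifts straight off. At about 3.3 rad it meets a stop. Grip the rim with about 45 N, fingertips level with its lower edge (the shoulder is 4 mm below).
- tin: Bystander: steel tin with screw lid, 84 mm in diameter, 100 mm high. Origin: centre of its underside.
- tyre_lever_a: Bystander: orange tyre lever lying flat, 133 mm long along its x, 17 mm wide. Origin: centre of its underside.
- tyre_lever_b: Bystander: the second orange tyre lever, alike. Origin: centre of its underside.
- pump: Bystander: grey aluminium mini pump lying down, 240 mm long along its x, 22 mm thick. Origin: centre of its underside.
- lockring_tool: Bystander: black lockring tool, 35 mm in diameter, 34 mm high. Origin: centre of its underside.
- oil_bottle: Bystander: white oil bottle, 48 mm in diameter, 120 mm high. Origin: centre of its underside.
- patch_box: Bystander: aluminium box 75 x 45 x 22 mm. Origin: centre of its underside.
Not all that is in view belongs to the job. Leave any pink or red look-alike of the lid alone.

How it is judged:
By the outcome, as a careful person would: the job done as asked, in the order asked, and still so for the second after the job is handed in, while the arm keeps its last pose, push and grip.
It also fails if it takes over 67 s, if anything falls off the work surface, if the arm or the gripper's body presses on something with over 40 N, if the wrist force passes 120 N, or if a joint passes its speed limit or range.

## Working session

There is one attempt and no reset: what is moved stays moved. The work goes in short steps, Python scripts to look and compute and a shell command to move; the robot and the scene stay as the last step left them, time stands still between calls to the robot, and variables do not carry over. Pictures are saved under pics/ and viewed, at most 10 in all, crops included, and the job is handed in when it is done.

```bash
mkdir -p pics; ls; python3 - <<'E'
from bench import arm
import cv2
for n in("top","side"):
    d=arm.get_image(n); cv2.imwrite(f"pics/{n}0.png",d["image"][:,:,::-1])
    print({k:(v if k!="image" else 0) for k,v in d.items()})
print(arm.read_state())
E
```

```text
pics
{'image': 0, 'fx': 451.86553513131935, 'fy': 451.86553513131935, 'cx': 314.2848609969622, 'cy': 239.27434479709558, 'xyz': array([ 433.88458303,  -31.32402471, 1049.9650298 ]), 'rotation': array([-0.70126544,  0.70794396, -0.05189132,  0.06595015])}
{'image': 0, 'fx': 602.9576655158861, 'fy': 602.9576655158861, 'cx': 333.14914601177225, 'cy': 249.36910233892831, 'xyz': array([  98.37451782, -957.18748915, 1197.21616672]), 'rotation': array([ 0.89974799, -0.22474433,  0.09942513, -0.36063582])}
{'clock': 0.1, 'joints': array([ 1.58360534e+00,  3.85500950e-01,  6.74127056e-03, -4.17738449e-04,
       -1.19402673e+00, -2.58592331e-01]), 'joint_vel': array([ 0.00090644, -0.00107742,  0.00325491,  0.00164603,  0.00019299,
       -0.00035038]), 'joint_efforts': array([-9.36837896e-04, -3.93316877e+01,  1.88931173e+01,  4.19808403e+00,
       -2.54487481e-03,  4.10340007e-06]), 'position': array([151.94769664, 605.74866347, 255.31234081]), 'ee_rot': array([ 9.92448362e-01, -1.22658965e-01, -5.77434509e-05,  1.01215943e-03]), 'contact_force': array([ 0.0741984 ,  0.2310547 , -0.13106293]), 'wrist_torque': array([-0.02297423,  0.04752752, -0.03130264]), 'grasp_force': 0.0, 'gripper_width': 85.66093004628655}
```

View pics/top0.png

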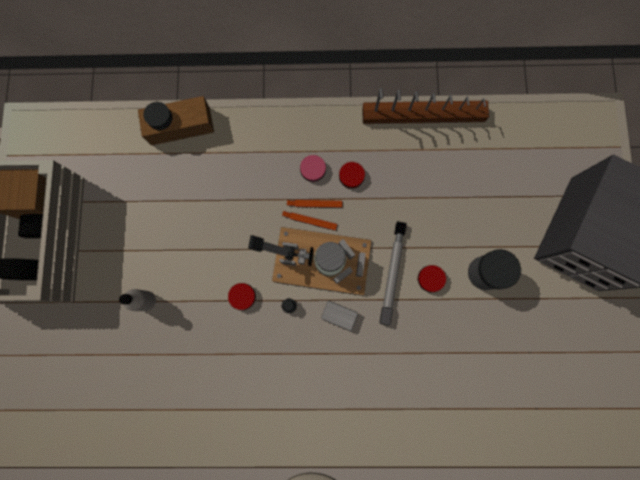

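View pics/side0.png

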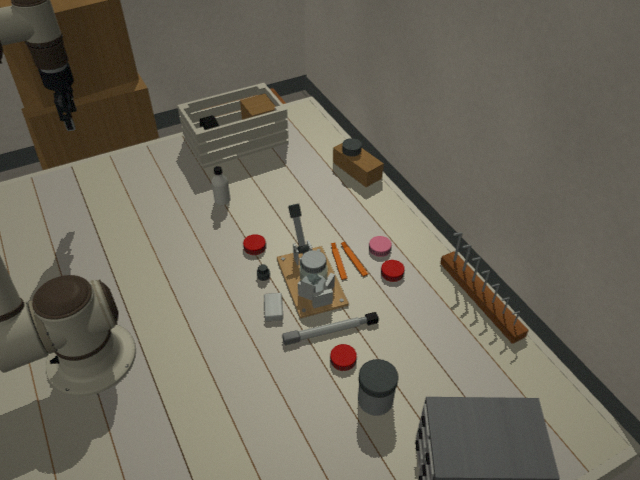

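The top view shows the lid at about (331,258), the lever paddle at about (256,243) and the V to the right of the jar. The side view shows the lid at (314,262) and the paddle at (295,211). I'll zoom in next.

```bash
python3 - <<'E'
import cv2,numpy as np
t=cv2.imread("pics/top0.png");s=cv2.imread("pics/side0.png")
a=cv2.resize(t[215:305,240:380],None,fx=5,fy=5,interpolation=cv2.INTER_CUBIC)[:, :]
b=cv2.resize(s[195:320,250:370],None,fx=5,fy=5,interpolation=cv2.INTER_CUBIC)
f=lambda x:np.clip(x*1.6,0,255).astype(np.uint8)
cv2.imwrite("pics/tc.png",f(a));cv2.imwrite("pics/sc.png",f(cv2.resize(b,None,fx=.95,fy=.95)))
E
```

```text
(no output)
```

View pics/tc.png

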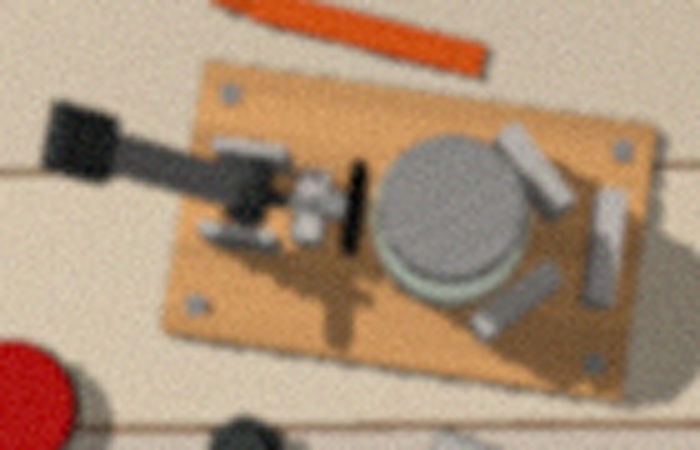

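View pics/sc.png

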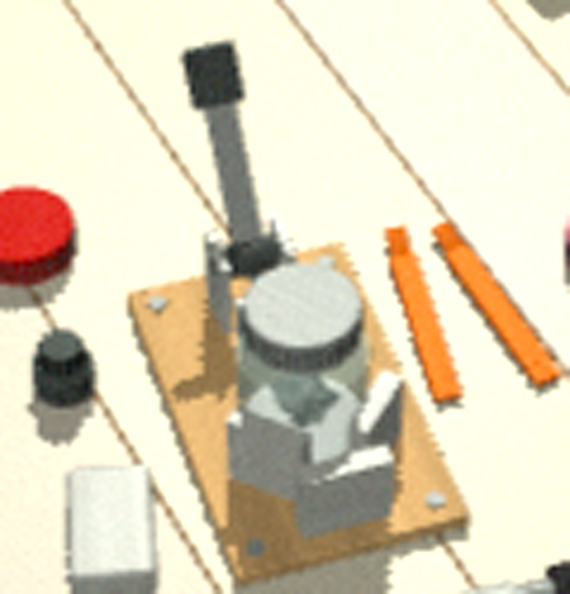

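The crops show the lid-top centre at top (330.4,256.4) and side (314,259.2). The paddle is at top (256.6,243.2) and side (294.8,211). The plate and its four corners are clear in both views.

```bash
cat > h.py <<'E'
import cv2,numpy as np
from scipy.spatial.transform import Rotation as R
from bench import arm
def ray(d,px):
    v=R.from_quat(d["rotation"]).apply([(px[0]-d["cx"])/d["fx"],(px[1]-d["cy"])/d["fy"],1.]);return d["xyz"],v/np.linalg.norm(v)
def plane(d,px,z):
    o,v=ray(d,px);return o+v*(z-o[2])/v[2]
def tri(dt,pt,ds,ps):
    (a,u),(b,v)=ray(dt,pt),ray(ds,ps)
    k=np.linalg.lstsq(np.c_[u,-v],b-a,rcond=None)[0];p,q=a+k[0]*u,b+k[1]*v
    return (p+q)/2,np.linalg.norm(p-q)
def plate(d,box):
    x0,y0,x1,y1=box;im=d["image"][y0:y1,x0:x1];h=cv2.cvtColor(im,cv2.COLOR_RGB2HSV)
    m=cv2.inRange(h,(8,90,40),(22,200,255));m=cv2.morphologyEx(m,cv2.MORPH_OPEN,np.ones((3,3)))
    c=np.vstack([x for x in cv2.findContours(m,0,2)[0] if cv2.contourArea(x)>60]);hull=cv2.convexHull(c)
    for e in np.arange(1,12,.5):
        q=cv2.approxPolyDP(hull,e,True)
        if len(q)==4:break
    return q[:,0]+[x0,y0]
E
python3 - <<'E'
from h import *
t=arm.get_image("top");s=arm.get_image("side")
for d,b in((t,(265,220,380,300)),(s,(272,240,352,320))):
    q=plate(d,b);P=np.array([plane(d,p,10) for p in q]);print(q.tolist(),P.round(0)[:,:2].tolist(),P.mean(0).round(1),np.linalg.norm(P-np.roll(P,1,0),axis=1).round())
for n,a,b in(("lid",(330.4,256.4),(314,259.2)),("paddle",(256.6,243.2),(294.8,211))):
    print(n,*[x.round(1) for x in tri(t,a,s,b)],plane(t,a,105 if n=="lid" else 138).round(1),plane(s,b,105 if n=="lid" else 138).round(1))
for p in((207,62),(655,128),(620,400),(165,332)): print(plane(t,(p[0]/5+240,p[1]/5+215),10).round(1))
E
```

```text
[[281, 227], [370, 240], [364, 293], [273, 281]] [[639.0, 67.0], [606.0, -141.0], [483.0, -124.0], [513.0, 85.0]] [560.4 -28.4  10. ] [128. 210. 124. 210.]
[[277, 257], [337, 280], [347, 305], [300, 317]] [[513.0, 84.0], [617.0, -63.0], [599.0, -148.0], [478.0, -127.0]] [551.6 -63.4  10. ] [213. 180.  86. 123.]
lid [557.2 -47.1 103.5] 1.8 [556.2 -46.8 105. ] [557.5 -48.5 105. ]
paddle [581.2 105.8 131.2] 1.3 [580.7 104.6 138. ] [577.5  99.2 138. ]
[638.3  65.8  10. ]
[ 604.5 -143.2   10. ]
[ 478.9 -123.7   10. ]
[511.9  84.6  10. ]
```

```bash
python3 -m pendant '[[0.0384,0.0274,0,0,0,0,0],[0.0384,0.0274,0,0,0,0,0],[0.0384,0.0274,0,0,0,0,0],[0.0384,0.0274,0,0,0,0,0],[0.0384,0.0274,0,0,0,0,0],[0.0384,0.0274,0,0,0,0,0],[0.0384,0.0274,0,0,0,0,0],[0.0384,0.0274,0,0,0,0,0],[0.0384,0.0274,0,0,0,0,0],[0.0384,0.0274,0,0,0,0,0],[0.0384,0.0274,0,0,0,0,0],[0.0384,0.0274,0,0,0,0,0]]' && python3 -m pendant '[[0.0384,0.0274,0,0,0,0,0],[0.0384,0.0274,0,0,0,0,0],[0,0,0,0,0,0,0],[0,0,0,0,0,0,0],[0,0,0,0,0,0,0]]'; python3 -c "
from bench import arm;s=arm.read_state();print(s['joints'])"
```

```text
clock: 1.4
position: [519.9, 173.5, 256.4]
ee_rot: [0.992, -0.123, 0.0, -0.0]
contact_force: [1.2, 0.6, -0.7]
gripper_width: 0.1
grasp_force: 0.0
clock: 1.9
position: [579.6, 103.7, 256.1]
ee_rot: [0.992, -0.122, -0.0, 0.0]
contact_force: [-0.3, 0.3, -0.4]
gripper_width: 0.1
grasp_force: 0.0
[ 4.51805449e-01  3.23748246e-01 -8.40389620e-02 -2.89525459e-04
 -1.16354820e+00  8.73870533e-01]
```

```bash
python3 -m pendant '[[0,0,0.03,0,0,0,0],[0,0,0.03,0,0,0,0],[0,0,0.026,0,0,0,0],[0,0,0.01,0,0,0,0],[0,0,0.01,0,0,0,0],[0,0,0.01,0,0,0,0]]'; python3 -m pendant '[[0,0,0.01,0,0,0,0],[0,0,0.01,0,0,0,0],[0,0,0.01,0,0,0,0],[0,0,0.01,0,0,0,0],[0,0,0.005,0,0,0,0],[0,0,0.005,0,0,0,0]]';python3 -m pendant '[[0,0,0.004,0,0,0,0],[0,0,0,0,0,0,0]]'
```

```text
clock: 2.5
position: [581.3, 104.3, 141.9]
ee_rot: [0.993, -0.122, 0.002, -0.001]
contact_force: [-0.1, -0.4, 6.1]
gripper_width: -0.3
grasp_force: 2.3
clock: 3.1
position: [580.9, 104.0, 90.9]
ee_rot: [0.992, -0.122, 0.001, -0.001]
contact_force: [1.6, 0.8, -0.1]
gripper_width: -0.3
grasp_force: 0.1
clock: 3.3
position: [579.0, 102.9, 85.1]
ee_rot: [0.992, -0.123, -0.001, 0.001]
contact_force: [-0.4, -0.0, 0.0]
gripper_width: -0.1
grasp_force: 0.0
```

```bash
python3 -m pendant '[[0,0,-0.03,0,0,0,0],[0,0,-0.04,0,0,0,0],[0,0,-0.04,0,0,0,0],[0,0,-0.04,0,0,0,0.0854],[0,0,0,0,0,0,0.0854],[0,0,0,0,0,0,0.0854]]'; python3 - <<'E'
from h import *
t=arm.get_image("top")["image"];s=arm.get_image("side")["image"]
cv2.imwrite("pics/t1.png",t[:,:,::-1]);cv2.imwrite("pics/s1.png",s[:,:,::-1])
a=cv2.resize(t[200:310,240:380],None,fx=3.6,fy=3.6,interpolation=2);b=cv2.resize(s[190:320,260:360],(0,0),fx=3,fy=3,interpolation=2)
o=np.zeros((400,804,3),np.uint8);o[:396,:504]=a;o[:390,504:804]=b
cv2.imwrite("pics/m1.png",np.clip(o[:,:800,::-1]*1.6,0,255).astype(np.uint8))
E
```

```text
clock: 3.9
position: [580.0, 103.3, 237.1]
ee_rot: [0.992, -0.123, 0.001, -0.001]
contact_force: [0.7, -0.2, -1.1]
gripper_width: 43.0
grasp_force: 0.0
```

View pics/m1.png

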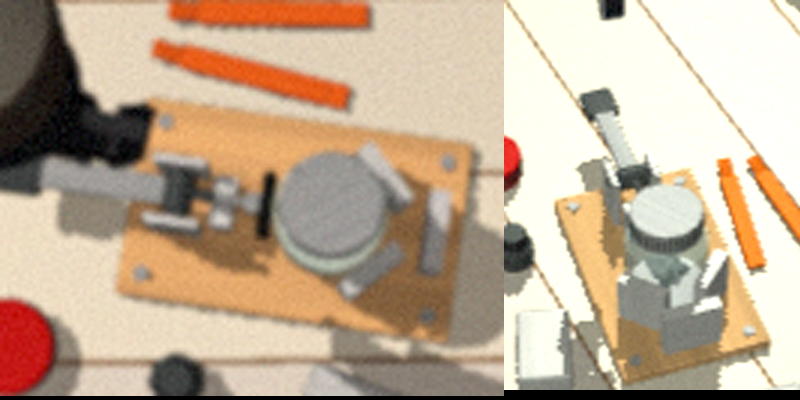

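The lever is level and latched, and the pad is against the jar. The lid-top centre is now at top (332.2,256.7) and side (314.3,260.3).

```bash
python3 - <<'E'
from h import *
t=arm.get_image("top");s=arm.get_image("side")
g=cv2.cvtColor(cv2.resize(t["image"][220:300,290:370],None,fx=6,fy=6,interpolation=2),cv2.COLOR_RGB2GRAY)
c=cv2.HoughCircles(cv2.GaussianBlur(g,(0,0),3),cv2.HOUGH_GRADIENT,1.5,20,param1=60,param2=15,minRadius=82,maxRadius=96)
if c is not None:
    for x in c[0][:3]:
        p=(x[:2]+.5)/6-.5+[290,220];print(p,x[2]/6,plane(t,p,105).round(1))
for p in((332.2,256.7),):print(*tri(t,p,s,(314.3,260.3)),plane(t,p,105),plane(s,(314.3,260.3),105))
st=arm.read_state();print(st["position"],st["joints"],st["gripper_width"],R.from_quat(st["ee_rot"]).as_matrix().round(3))
E
```

```text
[556.35359555 -50.78396046 103.56031689] 1.3826713577219434 [555.50823247 -50.530788   105.        ] [556.43546058 -52.12613991 105.        ]
[579.37773051 103.00286443 234.55767373] [ 4.50821033e-01  3.40528999e-01 -1.15521231e-01 -3.02610407e-04
 -1.11829629e+00  8.74127812e-01] 72.14859737429079 [[ 0.97  -0.244 -0.003]
 [-0.244 -0.97  -0.001]
 [-0.003  0.002 -1.   ]]
```

```bash
python3 -m pendant '[[0.0037,0.0388,0,0,0,0,0.0854],[0.0037,0.0388,0,0,0,0,0.0854],[0.0037,0.0388,0,0,0,0,0.0854],[0.0037,0.0388,0,0,0,0,0.0854],[0,0,0,0,0,8.2,0.0854],[0,0,0,0,0,8.2,0.0854],[0,0,0,0,0,8.2,0.0854],[0,0,0,0,0,8.2,0.0854],[0,0,0,0,0,8.2,0.0854],[0,0,0,0,0,8.2,0.0854],[0,0,0,0,0,8.2,0.0854],[0,0,0,0,0,8.2,0.0854]]';python3 -m pendant '[[0,0,0,0,0,0,0.0854],[0,0,0,0,0,0,0.0854]]'; python3 - <<'E'
from h import *
st=arm.read_state();M=R.from_quat(st["ee_rot"]).as_matrix()
print(st["position"],st["joints"],st["gripper_width"],M.round(3),(M.T@(np.array([556,-51,101.])-st["position"])).round(1))
E
```

```text
clock: 5.3
position: [556.3, -50.9, 234.9]
ee_rot: [0.766, -0.643, -0.001, 0.001]
contact_force: [-1.0, 0.5, -0.4]
gripper_width: 85.3
grasp_force: 0.0
clock: 5.5
position: [556.5, -50.9, 235.4]
ee_rot: [0.769, -0.64, -0.001, 0.001]
contact_force: [-0.3, 1.1, -0.0]
gripper_width: 85.2
grasp_force: 0.0
[556.48183926 -50.8697649  235.44042275] [ 1.98837080e-01  2.89607430e-01 -1.87856259e-01 -4.52444345e-05
 -1.09508062e+00 -1.58462582e-02] 85.19794899611306 [[ 0.182 -0.983 -0.002]
 [-0.983 -0.182 -0.   ]
 [-0.     0.002 -1.   ]] [  0.    0.3 134.4]
```

```bash
python3 -m pendant '[[0,0,0.04,0,0,0,0.0854],[0,0,0.04,0,0,0,0.0854],[0,0,0.03,0,0,0,0.0854],[0,0,0.014,0,0,0,0.0854],[0,0,0.010,0,0,0,0.0854],[0,0,0,0,0,0,0.0854]]';python3 -m pendant '[[0,0,0,0,0,0,0.068],[0,0,0,0,0,0,0.068],[0,0,0,0,0,0,0.068]]';python3 - <<'E'
from h import *
t=arm.get_image("top")["image"];s=arm.get_image("side")["image"]
a=cv2.resize(t[200:310,260:400],None,fx=3.4,fy=3.4,interpolation=2);b=cv2.resize(s[200:310,265:355],(0,0),fx=3.5,fy=3.5,interpolation=2)
o=np.zeros((390,800,3),np.uint8);o[:374,:476]=a;o[:385,480:795]=b
cv2.imwrite("pics/m2.png",np.clip(o[:,:,::-1]*1.6,0,255).astype(np.uint8))
E
```

```text
clock: 6.1
position: [556.1, -50.9, 100.9]
ee_rot: [0.768, -0.64, -0.001, 0.001]
contact_force: [0.3, 0.2, 0.9]
gripper_width: 85.6
grasp_force: 0.0
clock: 6.4
position: [557.3, -50.7, 103.4]
ee_rot: [0.768, -0.641, 0.001, -0.001]
contact_force: [0.5, 0.7, -0.4]
gripper_width: 67.7
grasp_force: 0.0
```

View pics/m2.png

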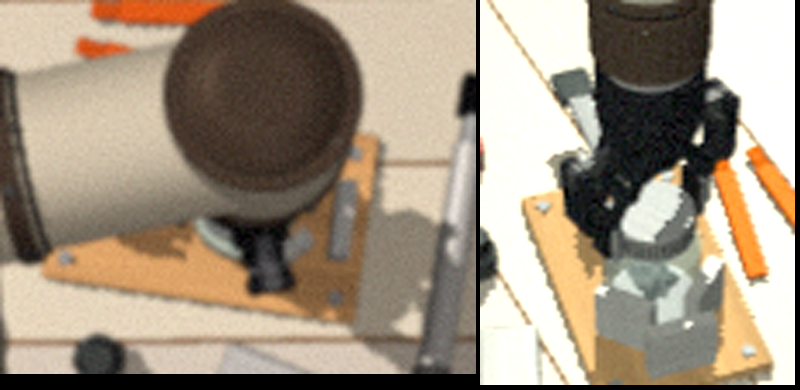

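The fingers straddle the lid, which shows at (655,220) in the side panel, and nothing else is touched. Closing now.

```bash
python3 -m pendant '[[0,0,0,0,0,0,0.05],[0,0,0,0,0,0,0.05],[0,0,0,0,0,0,0.05],[0,0,0,0,0,0,0.05],[0,0,0,0,0,0,0.05]]'; python3 -c "
from bench import arm;s=arm.read_state();print(s['wrist_torque'],s['contact_force'],s['joints'][5])"
```

```text
clock: 7.0
position: [558.1, -50.6, 103.8]
ee_rot: [0.768, -0.64, 0.001, -0.001]
contact_force: [0.4, 1.1, 6.3]
gripper_width: 60.7
grasp_force: 63.9
[ 2.33295929e-01 -1.45143186e-01 -6.86490423e-05] [0.3925921  1.08992936 6.26925257] -0.018740231399873145
```

```bash
python3 -m pendant '[[0,0,-0.0001,0,0,-6,0.05],[0,0,-0.0001,0,0,-6,0.05],[0,0,-0.0001,0,0,-6,0.05],[0,0,-0.0001,0,0,-6,0.05],[0,0,-0.0001,0,0,-6,0.05]]'; python3 -c "
from bench import arm;s=arm.read_state();print(s['wrist_torque'],s['contact_force'],s['joints'][5])"
python3 -m pendant '[[0,0,-0.0001,0,0,-6,0.05],[0,0,-0.0001,0,0,-6,0.05],[0,0,-0.0001,0,0,-6,0.05],[0,0,-0.0001,0,0,-6,0.05],[0,0,-0.0001,0,0,-6,0.05]]'; python3 -c "
from bench import arm;s=arm.read_state();print(s['wrist_torque'],s['contact_force'],s['joints'][5])"
```

```text
clock: 7.5
position: [558.2, -50.5, 104.4]
ee_rot: [0.908, -0.418, 0.002, -0.001]
contact_force: [0.9, 1.5, 6.8]
gripper_width: 60.4
grasp_force: 64.1
[ 0.53770581 -0.05110038 -0.24995985] [0.87290135 1.46342323 6.84063607] 0.5082882073644354
clock: 8.0
position: [558.2, -50.6, 104.9]
ee_rot: [0.986, -0.169, 0.002, -0.001]
contact_force: [0.0, 1.1, 6.3]
gripper_width: 60.6
grasp_force: 64.5
[ 0.37272905 -0.07982674 -0.28919592] [0.0204978  1.11631612 6.30966831] 1.0319728922105809
```

```bash
cat > r.py <<'E'
from bench import arm
s=arm.read_state();print("TQ",s['wrist_torque'].round(3),s['contact_force'].round(1),s['joints'][5].round(3))
E
python3 -m pendant '[[0,0,-0.0001,0,0,-6,0.05],[0,0,-0.0001,0,0,-6,0.05],[0,0,-0.0001,0,0,-6,0.05],[0,0,-0.0001,0,0,-6,0.05]]';python3 r.py
python3 -m pendant '[[0,0,-0.0001,0,0,-3,0.05],[0,0,-0.0001,0,0,-3,0.05]]';python3 r.py
```

```text
clock: 8.4
position: [558.1, -50.7, 105.4]
ee_rot: [0.999, 0.04, 0.002, -0.0]
contact_force: [0.4, 0.7, 6.2]
gripper_width: 60.7
grasp_force: 64.6
TQ [ 0.431 -0.046 -0.23 ] [0.4 0.7 6.2] 1.451
clock: 8.6
position: [558.4, -50.5, 105.5]
ee_rot: [0.996, 0.091, 0.002, -0.0]
contact_force: [2.1, 0.8, 6.1]
gripper_width: 60.5
grasp_force: 64.5
TQ [ 0.478 -0.137 -0.289] [2.1 0.8 6.1] 1.553
```

```bash
python3 -m pendant '[[0,0,-0.0001,0,0,-3,0.05],[0,0,0,0,0,0,0.05]]';python3 r.py
python3 -m pendant '[[0,0,-0.0001,0,0,-3,0.05]]';python3 r.py
```

```text
clock: 8.8
position: [558.4, -50.5, 105.6]
ee_rot: [0.993, 0.117, 0.002, 0.0]
contact_force: [0.8, 1.3, 5.6]
gripper_width: 60.6
grasp_force: 64.6
TQ [ 0.489 -0.088  0.142] [0.8 1.3 5.6] 1.606
clock: 8.9
position: [558.4, -50.5, 105.6]
ee_rot: [0.99, 0.142, 0.002, 0.0]
contact_force: [1.1, 0.7, 5.1]
gripper_width: 61.1
grasp_force: 64.5
TQ [ 0.383 -0.19  -0.341] [1.1 0.7 5.1] 1.657
```

```bash
python3 -m pendant '[[0,0,-0.0001,0,0,-3,0.05]]'|grep pos;python3 r.py
python3 -m pendant '[[0,0,-0.0001,0,0,-3,0.05]]'|grep pos;python3 r.py
python3 -m pendant '[[0,0,-0.0001,0,0,-3,0.05]]'|grep pos;python3 r.py
```

```text
position: [558.4, -50.5, 105.7]
TQ [ 0.474 -0.089 -0.304] [0.9 1.2 5.6] 1.71
position: [558.3, -50.5, 105.9]
TQ [ 0.457 -0.085 -0.303] [1.1 0.9 5.9] 1.763
position: [558.6, -50.5, 106.5]
TQ [ 0.696  0.307 -0.083] [-0.7  2.4 13.3] 1.816
```

```bash
python3 -m pendant '[[0,0,-0.0001,0,0,-3,0.05]]'|grep pos;python3 r.py
python3 -m pendant '[[0,0,-0.0001,0,0,-3,0.05]]'|grep pos;python3 r.py
```

```text
position: [559.1, -50.4, 107.3]
TQ [ 0.769  0.237 -0.11 ] [-1.   2.1 12.4] 1.868
position: [559.5, -50.2, 107.7]
TQ [ 0.888  0.162 -0.048] [ 0.5  2.8 12.2] 1.921
```

The thread has let go: torque fell and the upward force jumped to 13 N. I'll stop turning and lift.

```bash
python3 -m pendant '[[0,0,-0.003,0,0,0,0.05],[0,0,-0.004,0,0,0,0.05]]';python3 r.py; python3 -m pendant '[[0,0,-0.005,0,0,0,0.05],[0,0,-0.005,0,0,0,0.05],[0,0,-0.005,0,0,0,0.05],[0,0,-0.005,0,0,0,0.05],[0,0,-0.005,0,0,0,0.05],[0,0,0,0,0,0,0.05],[0,0,0,0,0,0,0.05]]';python3 r.py
python3 - <<'E'
from h import *
t=arm.get_image("top")["image"];s=arm.get_image("side")["image"]
cv2.imwrite("pics/s3.png",s[:,:,::-1])
a=cv2.resize(t[200:310,260:400],None,fx=2.4,fy=2.4,interpolation=2);b=cv2.resize(s[195:315,270:360],(0,0),fx=4.8,fy=4.8,interpolation=2)
o=np.zeros((580,790,3),np.uint8);o[:264,:336]=a;o[:576,345:777]=b
cv2.imwrite("pics/m3.png",np.clip(o[:,:,::-1]*1.6,0,255).astype(np.uint8))
E
```

```text
clock: 9.6
position: [557.6, -50.1, 111.7]
ee_rot: [0.963, 0.27, 0.001, -0.0]
contact_force: [4.1, 4.0, -3.2]
gripper_width: 60.8
grasp_force: 65.4
TQ [ 0.985 -0.962 -0.01 ] [ 4.1  4.  -3.2] 1.918
clock: 10.3
position: [556.6, -50.9, 136.7]
ee_rot: [0.963, 0.27, 0.0, -0.0]
contact_force: [-0.8, 1.0, -0.6]
gripper_width: 60.7
grasp_force: 65.6
TQ [-0.008  0.028  0.062] [-0.8  1.  -0.6] 1.919
```

View pics/m3.png

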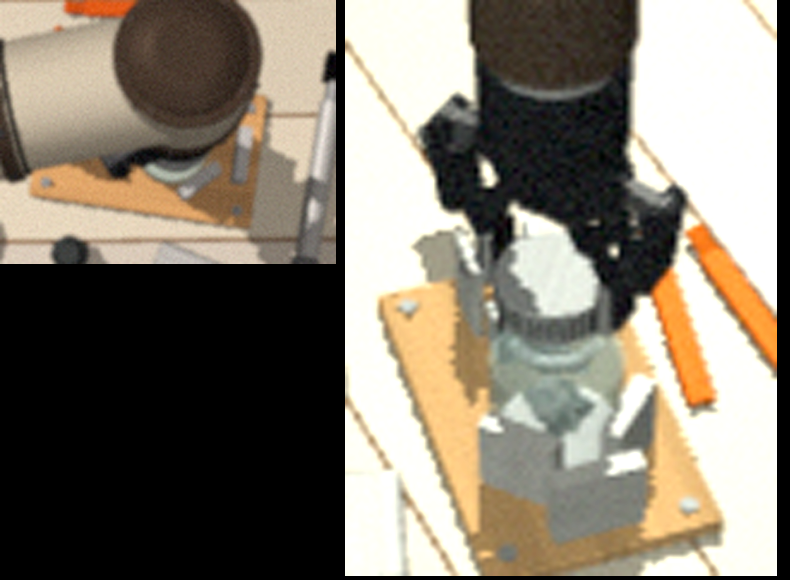

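The lid is off and level in the gripper, with the jar still upright in the clamp. The lid spans about x 496–606 and its bottom edge is at y≈340 in the side panel. Next I'll check height and centring numerically.

```bash
python3 - <<'E'
from h import *
d=arm.get_image("side");M=R.from_quat(d["rotation"]).as_matrix()
def proj(P):
    q=(P-d["xyz"])@M;return np.c_[q[:,0]/q[:,2]*d["fx"]+d["cx"],q[:,1]/q[:,2]*d["fy"]+d["cy"]]
a=np.linspace(0,6.283,200)
for c in((557,-51),):
  for z,r,n in((117,31,"lidlow"),(138,31,"lidtop"),(100,20.5,"rim"),(70,36,"body")):
    p=proj(np.c_[c[0]+r*np.cos(a),c[1]+r*np.sin(a),0*a+z]);p=(p-[270,195])*4.8+[345,0];print(n,p.min(0).round(),p.max(0).round())
im=cv2.imread("pics/s3.png");im=cv2.resize(im[225:290,292:340],None,fx=9,fy=9,interpolation=2)
cv2.imwrite("pics/z.png",np.clip(im*1.3,0,255).astype(np.uint8))
E
```

```text
lidlow [497. 252.] [618. 340.]
lidtop [496. 224.] [618. 312.]
rim [518. 289.] [597. 348.]
body [489. 307.] [627. 409.]
```

View pics/z.png

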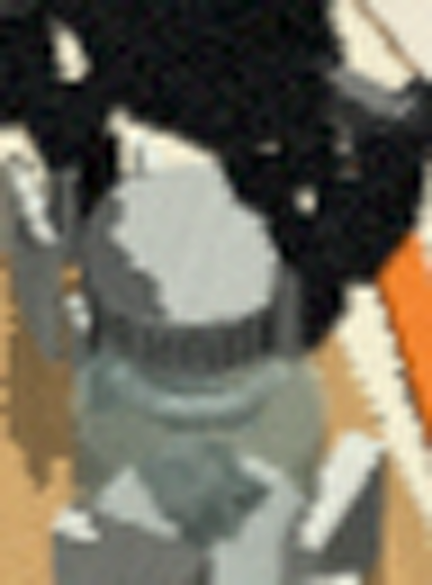

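```bash
python3 -m pendant '[[0.0017,0.0006,-0.002,0,0,0,0.05],[0,0,0,0,0,0,0.05],[0,0,0,0,0,0,0.05],[0,0,0,0,0,0,0.05]]';python3 r.py; python3 -c "
from bench import arm;print(arm.job_done())"
```

```text
clock: 10.85
position: [558.5, -50.4, 138.6]
ee_rot: [0.963, 0.27, -0.0, -0.0]
contact_force: [0.0, 0.0, -0.5]
gripper_width: 61.1
grasp_force: 65.6
TQ [ 0.027 -0.02  -0.017] [ 0.   0.  -0.5] 1.919
the job is handed in; nothing more can be done
None
```

I latched the clamp, unscrewed the lid and handed the job in with the lid held level about 19 mm above the jar's mouth, centred to within about 2 mm, though I turned it about 6° past the point where the thread let go before lifting.

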